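# Pin back the sprung tension wheel of a bottle shaker's belt drive

### The job

The shaker's belt is off and its sprung tension wheel has to be locked back for the new belt: take the long square-headed locking pin from the grey block, put it down through the eye of the wheel's arm, and with it pull the arm round counter-clockwise (seen from above) against the spring, feeling along the steel lock plate below until the pin's foot finds the hole. Press the pin home until its collar sits on the arm and let go, so that the pin holds the wheel back. Work with gentle force, never jamming the pin hard against the drive, and leave the stubby dowel and the two white-capped bottles where they are.

Things in the scene. Friction and masses are not known exactly. Their poses are not given: they have to be found in the camera images.
- drive: The belt drive: grey base plate 210 x 390 x 10 mm, fixed to the bench, carrying a black tension wheel and two aluminium pulleys (up to 65 mm high). Origin: on the bench top, on the tension wheel's vertical axis; z up; the aluminium pulleys lie on its +y side, the steel lock plate on its -y side.
- plate_level (a point): Point on the wheel's axis, 26 mm above the bench: the level of the lock plate's flat top, which lies under the eye's whole path. The plate is clamped in slots, so its one hole (9.8 mm wide, 16 mm deep, chamfered) is not at an exact place: it is 80 mm from the axis, as the eye is, and the eye comes over it when the wheel has turned between 0.53 and 0.97 rad.
- wheel (a joint): Turn of the sprung tension wheel (black, 72 mm across, top 58 mm above the bench) together with its dark steel arm: 0 = at rest against its stop, grows counter-clockwise seen from above, ends at 1.25 rad. The spring always pushes it back to 0: about 2.5 N at the eye at rest, 4.5 N at 0.75 rad.
- wheel_eye (a point): Centre of the eye, at the top of the arm's free end: a vertical through hole 10.2 mm wide with a chamfered mouth in an end piece 30 x 30 mm, 80 mm from the wheel's axis. The arm is 8 mm thick: top 36 mm, underside 28 mm above the bench. At rest (joint 0) the eye lies, in the drive's frame, 0.55 rad clockwise of the drive's -y direction.
- block: Grey plastic block 60 x 130 x 30 mm, fixed on the bench; origin under its centre. Two upright holes 10 mm wide, 20 mm deep, 32 mm either side of the centre along its y, hold the locking pin and the stubby dowel, in either order.
- pin: The locking pin, steel, 62 mm long, about 60 g (may differ), standing foot down in the block. Origin: centre of its foot; z runs up to its head. Round shank 8 mm thick for the first 23 mm (foot tapered over 4 mm to 4 mm thick), then a collar 18 mm across and 3 mm thick (23 to 26 mm from the foot), then a square head 14 x 14 mm, its sides along the pin's x and y, from 26 to 62 mm.
- pin_head (a point): Point on the pin's axis 49 mm above its foot, the place to grip the square head.
- pin_tip (a point): Centre of the pin's foot. When home in the lock plate the foot is about 13 mm above the bench (13 mm below the plate's top) and the collar rests on the arm.
- dowel: Stubby dowel with a round mushroom head 26 mm across, 35 mm long, standing in the block's other hole; leave it. Origin: centre of its foot.
- bottle_a: White-capped sample bottle, 42 mm across, 75 mm high, standing loose on the bench; leave it. Origin: centre of its underside.
- bottle_b: White-capped sample bottle, 48 mm across, 85 mm high, standing loose on the bench; leave it. Origin: centre of its underside.
There are look-alikes about, which are no part of the job. What is shaped like the pin but green is not meant.

How it is judged:
By the outcome, as a careful person would: the job done as asked, in the order asked, and still so for the second after the job is handed in, with the robot touching nothing.
It also fails if it takes over 64 s, if anything falls off the work surface, if the arm or the gripper's body presses on something with over 40 N, if the wrist force passes 120 N, or if a joint passes its speed limit or range.

### The arm

A 7-joint arm with a two-finger parallel gripper is mounted at the origin on the work surface. World frame = base frame: x ahead of the robot, y to its left, z up, the work surface at z = 0. Lengths are in m, angles in rad, forces in N, time in s.
With the tool pointing down it reaches from about 0.425 to 0.875 m from the base axis. Payload 4.7 kg.
Tool frame: the origin (TCP) lies at the very end of the fingers, on their centre line; the grasp point (between the pads) lies 19 mm behind it; z points along the fingers, y is the line along which they close (so a half turn about z gives the same grasp; the last joint's range is limited). The gripper opens to 87 mm and grips with 3 to 60 N. Pads are 19 mm wide; open, the fingers measure 117 mm over their backs; the gripper's body (75 mm by 190 mm) begins 51 mm behind the grasp point.
Start: joints at [-1.209, 0.321, -0.07, 1.45, 0.023, 1.371, -0.057], TCP at [0.222, 0.611, 0.223] pointing down, gripper open.
Joint ranges: [-2.86, 2.86], [-0.3, 2.09], [-1.38, 1.24], [0.06, 2.45], [-1.56, 4.7], [0.09, 2.05], [-2.69, 2.69]. Speed limits (rad/s): [2.57, 2.57, 3.14, 3.14, 3.14, 3.14, 3.14].

### API

Orientations are given as a rotation vector (axis times angle).
In Python, from bench import get_state, get_image, get_calibration, close_job gives the robot as it stands.
- The arm moves only by the shell command python3 -m crank 'ROWS' [FORCE]. ROWS is JSON, a list of rows, each a list of 5 numbers: the opening, from 0 (shut) to 1 (fully open), then the shift along the world's x, y, z in units of 0.2 m (1.0 is 0.2 m), then the turn about the world's z in units of 2 pi rad (1.0 is 2 pi rad). A call has 1 to 5 rows; each row is the pose to reach, as a shift and turn from the pose commanded when the call began, turning the shorter way round; what a row does not reach only later rows make up. A row lasts 1/8 s, in which the tool goes at most 62.5 mm and 10.7 degrees, less where a joint would pass 70% of its speed; a pose out of reach is approached as far as the arm can. A call with a number of a shift or a turn outside -1 to 1 is refused whole. A call with a gripper value outside its range is refused whole. The fingers move at their own pace and stop on an object; FORCE is the grip in N (left out, the last holds). Time passes only in rows, so rows that repeat a pose let the fingers close. It gives the time, the measured TCP pose, the force, the opening and the grip force at its end, in the units of the state.
- get_state(): the state, without advancing time (a new reading comes with each control period).
- get_image(name): name is "side" or "top" or "wrist"; returns the picture (384x512x3 uint8, red, green, blue); there is no depth.
- get_calibration(name): a dict with "fovy" (degrees; the focal length in pixels is half the picture's height over the tangent of half this angle, whatever the lens; pixels are square), "cx", "cy" (the principal point, pixels), "R" (3x3) and "t" (3): a world point X has camera coordinates R X + t. Camera axes: x right, y down, z forward; pixel columns grow to the right and rows downward; lengths in m; the calibration is good to about 2 mm. A picture is of the moment at which its call begins: read the wrist's pose just before it. get_calibration takes no time and is no camera call; for the wrist camera it gives the pose at the moment of the call.
- close_job(): hands the job in; it is judged then, once.
The state is a dict: "time": time; "joint_positions": joint angles; "qd": joint speeds; "joint_torque": joint torques, N m; "position": TCP position; "tool_rot": TCP orientation; "ft_force": force on the tool from outside, world axes, zero at the start; "torque": the same for the moment, N m; "grip_width": opening from 0.0 (shut) to 1.0 (fully open); "grip_force": force on a finger pad.
Only numpy, scipy, OpenCV 4.12 (cv2) and the standard library are available. Lean on these libraries where they do the work, as an engineer would, in place of code of your own. Each camera call takes 0.05 s, during which the arm holds its last target. There are 200 camera calls.

## Working session

There is one attempt and no reset: what is moved stays moved. The work goes in short steps, Python scripts to look and compute and a shell command to move; the robot and the scene stay as the last step left them, time stands still between calls to the robot, and variables do not carry over. Pictures are saved under pics/ and viewed, at most 10 in all, crops included, and the job is handed in when it is done.

```bash
mkdir -p pics; cat > h.py <<'E'
import numpy as np, cv2
from bench import *
def save(n,f,crop=None,s=1):
    im=get_image(n)[:,:,::-1]
    cv2.imwrite('pics/raw_'+f,im)
    if crop: x0,y0,x1,y1=crop; im=im[y0:y1,x0:x1]
    cv2.imwrite('pics/'+f,cv2.resize(im,None,fx=s,fy=s,interpolation=cv2.INTER_CUBIC))
def px2w(c,u,v,z):
    f=192/np.tan(np.radians(c['fovy'])/2)
    R=np.array(c['R']);t=np.array(c['t'])
    d=R.T@np.array([(u-c['cx'])/f,(v-c['cy'])/f,1]);o=-R.T@t
    return o+d*(z-o[2])/d[2]
def w2px(c,X):
    f=192/np.tan(np.radians(c['fovy'])/2)
    p=np.array(c['R'])@X+np.array(c['t']);return f*p[:2]/p[2]+[c['cx'],c['cy']]
E
python3 - <<'E'
from h import *
save('top','top1.png',None,1.55);save('side','side1.png',None,1.55)
s=get_state();print(s)
for n in('top','side','wrist'):print(n,get_calibration(n))
E
```

```text
{'time': 0.1, 'joint_positions': array([-1.20887784,  0.32174684, -0.07010883,  1.45158719,  0.02261652,
        1.37079402, -0.0568945 ]), 'qd': array([ 0.00011364, -0.00103321,  0.00086291, -0.00034089, -0.00038722,
        0.00057636,  0.00075151]), 'joint_torque': array([-2.61735950e-04, -4.92574131e+01, -4.05873125e-01, -3.13396454e+01,
       -6.43056957e-02,  3.95818159e-02,  9.14818020e-05]), 'position': array([0.22141455, 0.61058377, 0.22155524]), 'tool_rot': array([-5.43474052e-01, -3.09402258e+00,  2.72759447e-03]), 'ft_force': array([-0.32307793, -0.01403093, -0.6166556 ]), 'torque': array([-0.00624434, -0.04953736,  0.00746213]), 'grip_force': 0.0, 'grip_width': 0.9991331101446655}
top {'fovy': 42.23264097014533, 'cx': 259.28402673604785, 'cy': 193.68859287447526, 'R': array([[-0.00803875, -0.9999418 , -0.00719518],
       [-0.98843703,  0.0090354 , -0.15136247],
       [ 0.15141867,  0.00589522, -0.98845214]]), 't': array([-0.04913484,  0.54957369,  0.88406617])}
side {'fovy': 51.05971634611317, 'cx': 262.8136344818528, 'cy': 188.15270512668764, 'R': array([[ 0.98234669, -0.18599273, -0.02004212],
       [-0.12814602, -0.59100007, -0.79642797],
       [ 0.13628492,  0.7849367 , -0.60440119]]), 't': array([-0.52441821,  0.0810043 ,  0.83334418])}
wrist {'fovy': 67.35282270250413, 'cx': 258.9583632977051, 'cy': 192.38768833138832, 'R': array([[ 0.34002351,  0.94041439, -0.0021897 ],
       [ 0.90075326, -0.32501247,  0.28811535],
       [ 0.27023614, -0.09993837, -0.95759321]]), 't': array([-0.64954052, -0.0363361 ,  0.39081951])}
```

View pics/top1.png

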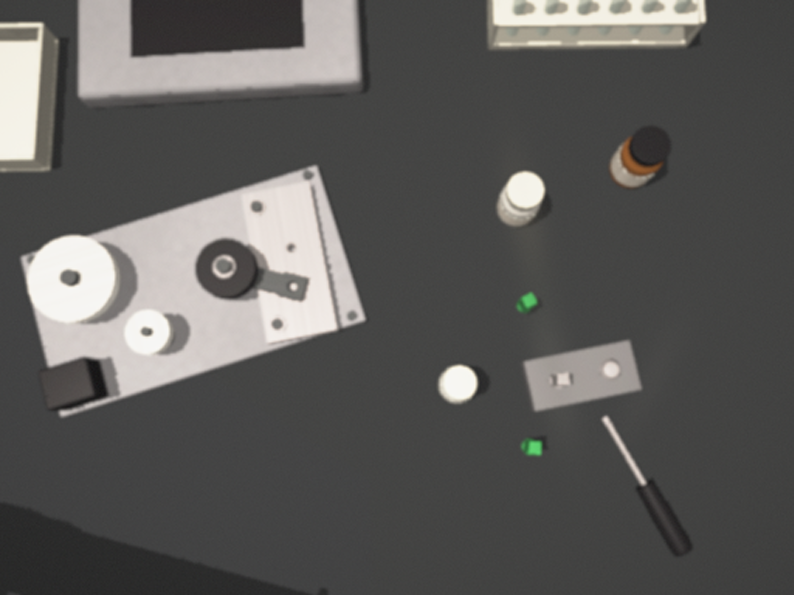

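View pics/side1.png

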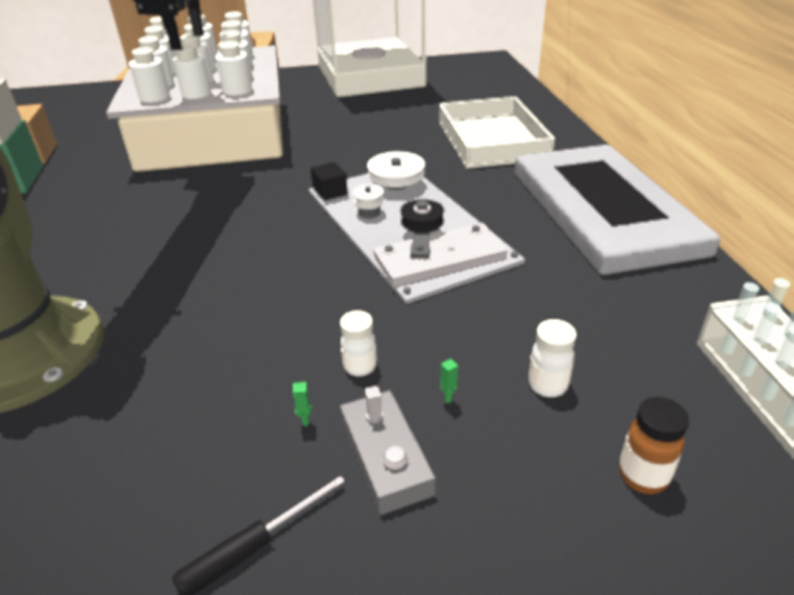

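Candidates for the pin in the top view: the grey square head in the block at (562,379) (side view (374,402)), green look-alikes at (527,301) and (532,447), and the round dowel head at (611,369). I choose the grey square one. On the drive, the eye is at (294,287), the wheel at (226,267), and a dark dot that may be the hole is at (291,247). Next is one close crop to check the choice.

```bash
python3 - <<'E'
from h import *
t=cv2.imread('pics/raw_top1.png')
a=cv2.resize(t[215:270,330:420],None,fx=8,fy=8,interpolation=cv2.INTER_CUBIC)[:, :720]
b=cv2.resize(t[110:225,120:240],None,fx=6,fy=6,interpolation=cv2.INTER_CUBIC)
cv2.imwrite('pics/cA.png',a)
b=cv2.resize(t[125:220,120:240],None,fx=6,fy=6,interpolation=cv2.INTER_CUBIC);cv2.imwrite('pics/cB.png',b)
c=get_calibration('top');k=1/1.55
def P(n,u,v,z):print(n,px2w(c,u*k,v*k,z).round(4))
P('pin',563,379,.072);P('dowel',611,369,.045);P('botA',458,383,.08);P('botB',525,190,.08)
P('wheel',225,266,.058);P('eye',294,287,.036);P('hole',291,247,.026)
for q in((525,364),(630,341),(641,388),(534,410)):P('blk',*q,.03)
for q in((22,258),(317,167),(365,320),(61,416)):P('base',*q,.01)
E
```

```text
pin [ 0.4518 -0.2373  0.072 ]
dowel [ 0.4644 -0.2996  0.045 ]
botA [ 0.4479 -0.1168  0.08  ]
botB [ 0.673  -0.1998  0.08  ]
wheel [0.5897 0.1562 0.058 ]
eye [0.5674 0.0769 0.036 ]
hole [0.6193 0.0828 0.026 ]
blk [ 0.4721 -0.2009  0.03  ]
blk [ 0.4987 -0.3281  0.03  ]
blk [ 0.4424 -0.3382  0.03  ]
blk [ 0.4174 -0.2098  0.03  ]
base [0.6121 0.4238 0.01  ]
base [0.7272 0.0534 0.01  ]
base [ 0.5296 -0.0078  0.01  ]
base [0.415  0.3629 0.01  ]
```

View pics/cA.png

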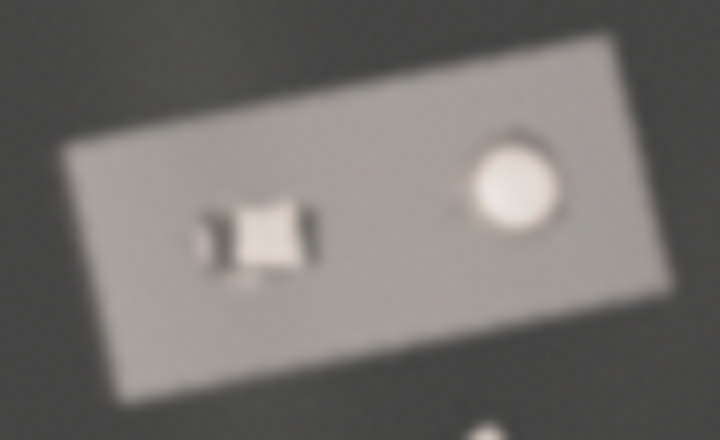

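View pics/cB.png

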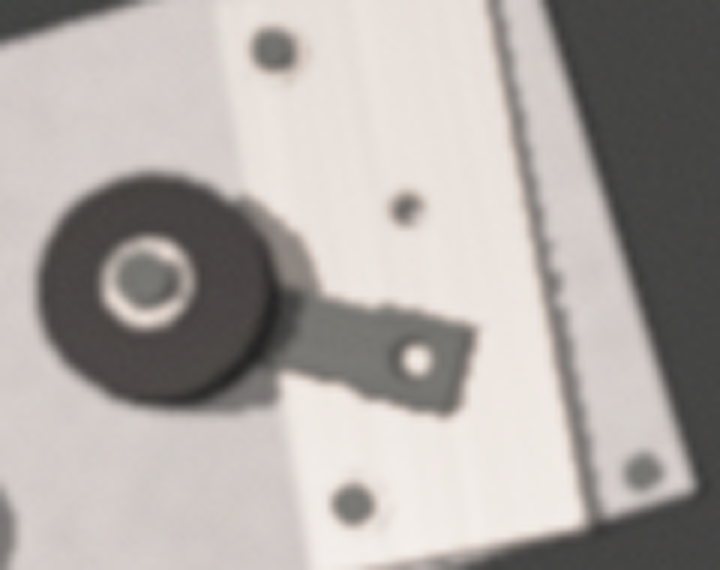

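The crops confirm the choice: a grey square-headed pin with collar at crop (270,235) and the round dowel at (515,187). The eye is free at (417,358) and there is a hole in the plate at (406,208), about 79 mm from the axis and about 0.66 rad round. Now I move via the middle to above the pin.

```bash
python3 -m crank '[[1,0.25,-0.25,0,-0.03],[1,0.5,-0.5,0,-0.06],[1,0.75,-0.75,0,-0.085],[1,1,-1,0,-0.115],[1,1,-1,0,-0.115]]' 20; python3 -m crank '[[1,0.15,-0.25,0,-0.03],[1,0.3,-0.5,0,-0.06],[1,0.3,-0.75,0,-0.06],[1,0.3,-1,0,-0.06],[1,0.3,-1,0,-0.06]]'
python3 -m crank '[[1,0,-0.25,0,0],[1,0,-0.5,0,0],[1,0,-0.75,0,0],[1,0,-1,0,0],[1,0,-1,0,0]]'
```

```text
time: 0.72
position: [0.4246, 0.4071, 0.2224]
tool_rot: [1.611, 2.696, -0.001]
ft_force: [0.2, -0.0, -0.1]
grip_width: 1.005
grip_force: 0.0
time: 1.35
position: [0.4823, 0.2061, 0.2226]
tool_rot: [2.089, 2.346, -0.001]
ft_force: [0.0, 0.4, 0.0]
grip_width: 0.996
grip_force: 0.0
time: 1.98
position: [0.4816, 0.0076, 0.2228]
tool_rot: [2.087, 2.347, 0.0]
ft_force: [0.7, 0.8, 0.3]
grip_width: 1.002
grip_force: 0.0
```

```bash
python3 -m crank '[[1,-0.03,-0.25,0,0],[1,-0.07,-0.5,0,0],[1,-0.11,-0.75,0,0],[1,-0.15,-1,0,0],[1,-0.15,-1,0,0]]'; python3 -m crank '[[1,0,-0.12,-0.1,0],[1,0,-0.225,-0.15,0],[1,0,-0.225,-0.15,0],[1,0,-0.225,-0.15,0]]'
python3 - <<'E'
from h import *
c=get_calibration('wrist');print(get_state()['joint_positions'].round(2))
save('wrist','w1.png',None,1.55)
f=lambda x:(w2px(c,np.array(x))*1.55).round()
print(f([.4518,-.2373,.072]),f([.4644,-.2996,.045]))
import pickle;pickle.dump(c,open('cw1','wb'))
E
```

```text
time: 2.6
position: [0.4511, -0.1916, 0.2228]
tool_rot: [2.086, 2.348, -0.001]
ft_force: [1.3, 0.8, 0.4]
grip_width: 0.999
grip_force: 0.0
time: 3.1
position: [0.4526, -0.2317, 0.1927]
tool_rot: [-2.077, -2.357, -0.001]
ft_force: [-0.1, 0.1, -0.3]
grip_width: 1.002
grip_force: 0.0
[-0.37  0.03  0.81  1.86 -0.02  1.26  0.57]
[398. 298.] [404. 368.]
```

View pics/w1.png

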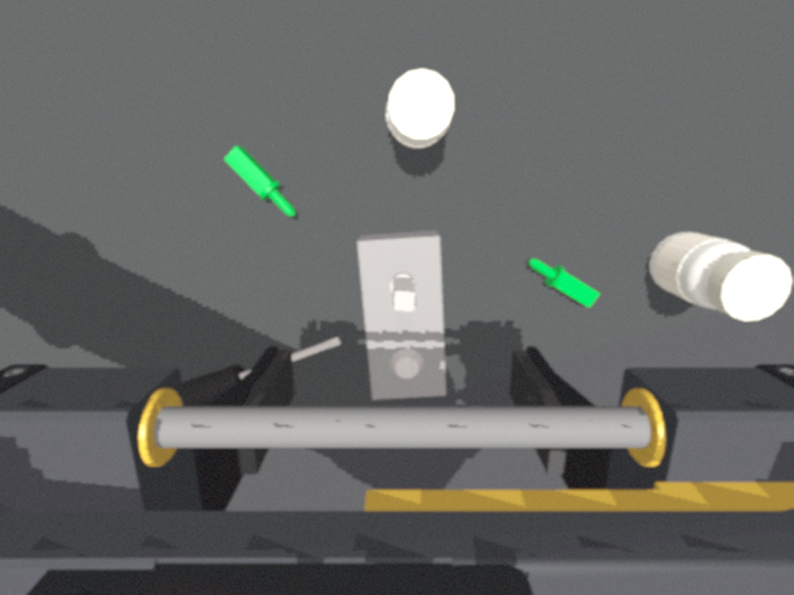

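The wrist view shows the block at (405,315), the pin head's bright top at (404,300) as predicted (398,298), and the dowel at (406,365). I'll refine from an enlarged crop.

```bash
python3 - <<'E'
from h import *
import pickle;c=pickle.load(open('cw1','rb'))
print(px2w(c,404/1.55,300/1.55,.072),px2w(c,406/1.55,365/1.55,.045))
for q in((358,241),(440,235),(445,395),(373,399)):print(px2w(c,q[0]/1.55,q[1]/1.55,.03).round(4))
t=cv2.imread('pics/raw_w1.png')[165:220,225:300]
cv2.imwrite('pics/cC.png',cv2.resize(t,None,fx=10,fy=10,interpolation=cv2.INTER_CUBIC))
E
```

```text
[ 0.45618591 -0.23823806  0.072     ] [ 0.46548369 -0.29727418  0.045     ]
[ 0.4189 -0.2105  0.03  ]
[ 0.4777 -0.1986  0.03  ]
[ 0.5014 -0.3267  0.03  ]
[ 0.4438 -0.3377  0.03  ]
```

View pics/cC.png

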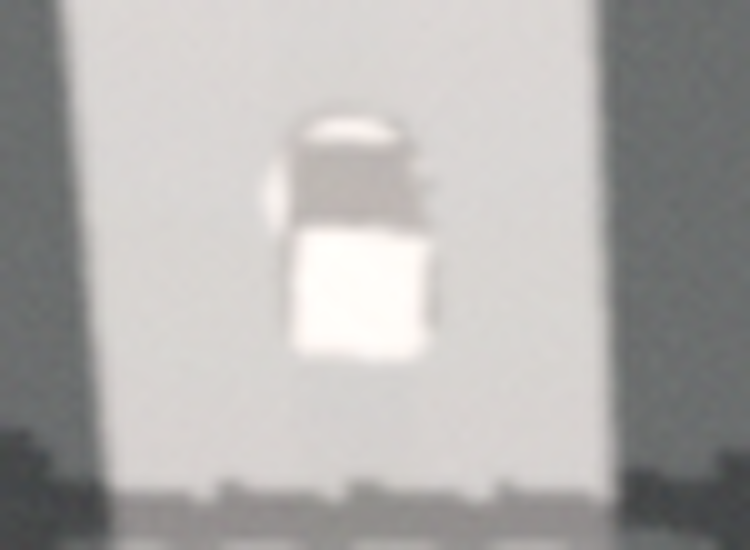

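```bash
python3 -m crank '[[1,0.015,-0.02,-0.2,0],[1,0.015,-0.02,-0.4,0],[0.6,0.015,-0.02,-0.55,0],[0.5,0.015,-0.02,-0.68,0],[0.5,0.015,-0.02,-0.765,0]]'; python3 -m crank '[[0.4,0,0,0,0],[0.3,0,0,0,0],[0,0,0,0,0],[0,0,0,0,0],[0,0,0,0,0]]' 20; python3 -m crank '[[0,0,0,0,0],[0,0,0,0,0],[0,0,0,0,0]]' 25
```

```text
time: 3.78
position: [0.455, -0.2363, 0.0387]
tool_rot: [-2.077, -2.356, -0.001]
ft_force: [0.8, -0.4, -0.0]
grip_width: 0.745
grip_force: 0.0
time: 4.4
position: [0.4548, -0.238, 0.0399]
tool_rot: [2.08, 2.354, 0.001]
ft_force: [-0.0, -0.2, -0.4]
grip_width: 0.174
grip_force: 0.7
time: 4.78
position: [0.4543, -0.2379, 0.0396]
tool_rot: [-2.08, -2.354, 0.0]
ft_force: [-2.8, 0.2, 3.7]
grip_width: 0.159
grip_force: 25.0
```

Gripped (width 13.8 mm, 25 N). Now I lift.

```bash
python3 -m crank '[[0,0,0,0.05,0],[0,0,0,0.15,0],[0,0,0,0.3,0],[0,0,0,0.5,0],[0,0,0,0.5,0]]'; python3 -m crank '[[0,0.1,0.25,0,0],[0,0.2,0.5,0,0],[0,0.3,0.75,0,0],[0,0.4,1,0,0],[0,0.4,1,0,0]]'
python3 - <<'E'
from h import *
save('side','s2.png',(150,150,350,330),4)
E
```

```text
time: 5.4
position: [0.4571, -0.239, 0.143]
tool_rot: [2.076, 2.349, 0.006]
ft_force: [-0.5, 0.8, -0.3]
grip_width: 0.16
grip_force: 25.0
time: 6.02
position: [0.5354, -0.0321, 0.1385]
tool_rot: [-2.069, -2.362, -0.0]
ft_force: [-0.4, -0.3, -0.9]
grip_width: 0.162
grip_force: 25.0
```

View pics/s2.png

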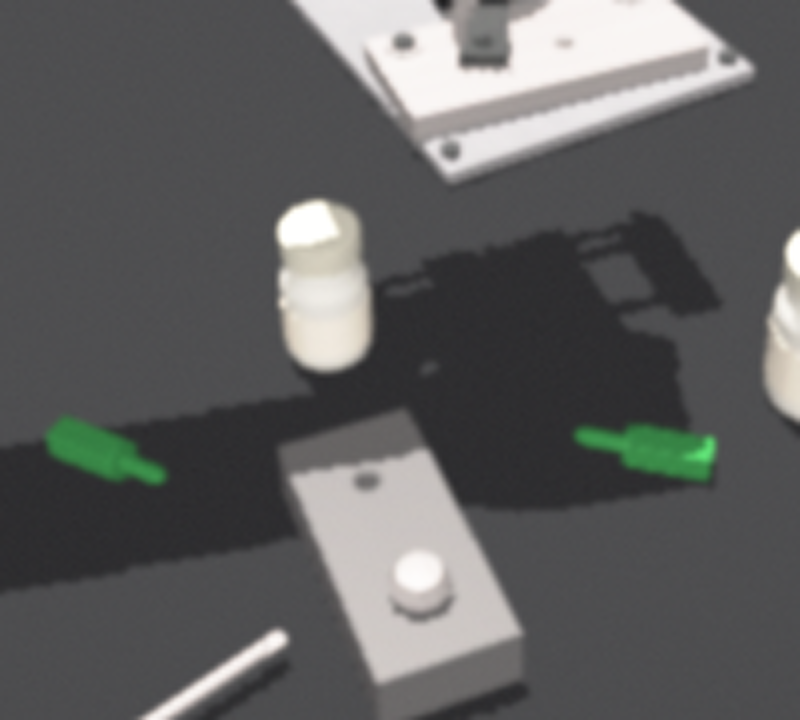

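The pin has left the block: its hole is empty at (366,481), with the dowel still at (420,580) and the bottle at (322,285) undisturbed. The wrist camera looks ahead (+y), so I'll use it for the eye.

```bash
python3 - <<'E'
from h import *
c=get_calibration('side')
print('side eye',px2w(c,485/4+150,40/4+150,.036).round(4),'hole',px2w(c,565/4+150,43/4+150,.026).round(4))
import pickle
c=get_calibration('wrist');pickle.dump(c,open('cw2','wb'));print(get_state()['position'])
save('wrist','w2.png',(130,20,390,260),3)
for X in((.5685,.078,.036),(.6193,.0828,.026),(.5897,.1562,.058),(.5354,-.0321,.1085)):print(((w2px(c,np.array(X))-[130,20])*3).round())
E
```

```text
side eye [0.5696 0.0776 0.036 ] hole [0.6188 0.0791 0.026 ]
[ 0.53454854 -0.0356199   0.13859351]
[555. 150.]
[721. 160.]
[ 723. -208.]
[388. 590.]
```

View pics/w2.png

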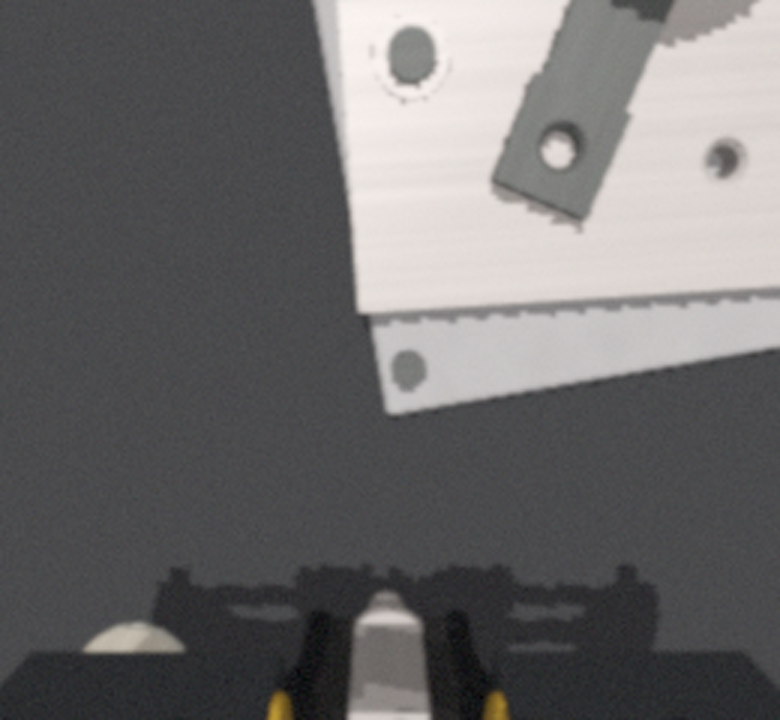

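The wrist crop shows the eye at (562,146), the lock hole at (725,160), and the pin foot hanging straight at about (386,597).

```bash
python3 - <<'E'
from h import *
import pickle;c=pickle.load(open('cw2','rb'))
for n,u,v,z in(('eye',562,146,.036),('hole',725,160,.026),('foot',386,597,.1085)):print(n,px2w(c,u/3+130,v/3+20,z).round(4))
E
python3 -m crank '[[0,0.09,0.3,-0.1,0],[0,0.175,0.58,-0.2,0],[0,0.175,0.58,-0.25,0],[0,0.175,0.58,-0.25,0]]'
```

```text
eye [0.5704 0.0792 0.036 ]
hole [0.6204 0.083  0.026 ]
foot [ 0.5351 -0.0338  0.1085]
time: 6.62
position: [0.5685, 0.0759, 0.0884]
tool_rot: [-2.082, -2.352, 0.005]
ft_force: [0.3, -0.8, -1.1]
grip_width: 0.159
grip_force: 25.0
```

```bash
python3 -m crank '[[0,0,0,-0.05,0],[0,0,0,-0.1,0],[0,0,0,-0.1,0],[0,0,0,-0.11,0],[0,0,0,-0.12,0]]'; python3 -m crank '[[0,0,0,-0.01,0],[0,0,0,-0.02,0],[0,0,0,-0.02,0]]'
```

```text
time: 7.25
position: [0.5698, 0.0781, 0.0658]
tool_rot: [2.08, 2.354, 0.001]
ft_force: [-0.0, -0.0, -0.3]
grip_width: 0.162
grip_force: 25.0
time: 7.62
position: [0.5694, 0.0781, 0.0614]
tool_rot: [-2.08, -2.354, 0.001]
ft_force: [0.2, 0.4, -0.7]
grip_width: 0.157
grip_force: 25.0
```

```bash
python3 - <<'E'
from h import *
save('wrist','w3.png',(180,130,340,250),5)
E
```

```text
(no output)
```

View pics/w3.png

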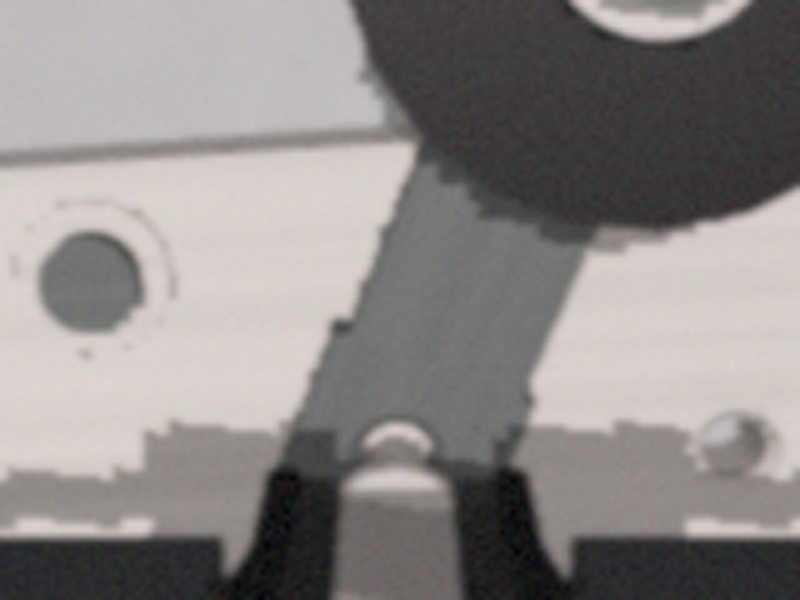

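The foot is inside the eye: rim arc at (398,425) around the shank at (398,450), with no contact force. I'll go down gently to touch the plate.

```bash
python3 -m crank '[[0,0,0,-0.01,0],[0,0,0,-0.02,0],[0,0,0,-0.025,0],[0,0,0,-0.025,0]]'; python3 -m crank '[[0,0,0,-0.005,0],[0,0,0,-0.005,0],[0,0,0,-0.005,0]]'
```

```text
time: 8.18
position: [0.5695, 0.078, 0.0564]
tool_rot: [-2.08, -2.354, 0.0]
ft_force: [0.3, 0.2, 0.6]
grip_width: 0.159
grip_force: 25.0
time: 8.55
position: [0.5697, 0.0781, 0.0558]
tool_rot: [2.08, 2.354, 0.0]
ft_force: [-0.7, -1.2, 0.6]
grip_width: 0.162
grip_force: 25.0
```

```bash
python3 -m crank '[[0,0.04,-0.008,0,0],[0,0.08,-0.012,0,0],[0,0.119,-0.012,0,0],[0,0.159,-0.008,0,0],[0,0.159,-0.008,0,0]]';  python3 -m crank '[[0,0.02,0.004,0,0],[0,0.039,0.008,0,0],[0,0.039,0.008,-0.005,0],[0,0.039,0.008,-0.01,0],[0,0.039,0.008,-0.01,0]]'
```

```text
time: 9.18
position: [0.6001, 0.0768, 0.0554]
tool_rot: [-2.078, -2.352, 0.004]
ft_force: [-4.3, 0.7, 4.9]
grip_width: 0.159
grip_force: 25.0
time: 9.8
position: [0.6067, 0.0776, 0.055]
tool_rot: [-2.077, -2.35, 0.006]
ft_force: [-10.9, -1.3, 16.0]
grip_width: 0.16
grip_force: 25.0
```

```bash
python3 -m crank '[[0,0,0,0.008,0],[0,0.01,0.003,0.008,0],[0,0.02,0.006,0.008,0],[0,0.03,0.009,0.008,0],[0,0.03,0.009,0.008,0]]'; python3 -m crank '[[0,0.005,0.0017,0,0],[0,0.01,0.0035,0,0],[0,0.01,0.0035,0,0]]'
```

```text
time: 10.42
position: [0.6116, 0.0789, 0.0552]
tool_rot: [-2.076, -2.349, 0.01]
ft_force: [-9.6, -1.4, 11.1]
grip_width: 0.16
grip_force: 25.0
time: 10.8
position: [0.6132, 0.0794, 0.0552]
tool_rot: [-2.076, -2.349, 0.011]
ft_force: [-11.4, -1.3, 12.2]
grip_width: 0.159
grip_force: 25.0
```

```bash
python3 -m crank '[[0,0,0,0.003,0],[0,0.005,0.002,0.003,0],[0,0.01,0.004,0.003,0],[0,0.01,0.004,0.003,0]]'; python3 -m crank '[[0,0.005,0.002,0,0],[0,0.01,0.004,0,0],[0,0.01,0.004,0,0]]';python3 -m crank '[[0,0.005,0.002,0,0],[0,0.01,0.004,0,0],[0,0.01,0.004,0,0]]'
```

```text
time: 11.3
position: [0.615, 0.08, 0.0553]
tool_rot: [-2.076, -2.349, 0.012]
ft_force: [-9.7, -2.4, 8.5]
grip_width: 0.161
grip_force: 25.0
time: 11.68
position: [0.6196, 0.0818, 0.055]
tool_rot: [-2.079, -2.352, 0.005]
ft_force: [-4.5, 0.0, 1.0]
grip_width: 0.16
grip_force: 25.0
time: 12.05
position: [0.6225, 0.083, 0.0551]
tool_rot: [-2.079, -2.354, 0.002]
ft_force: [-4.6, -0.8, -1.4]
grip_width: 0.159
grip_force: 25.0
```

Fz vanished near x = 0.62, so the foot is over the hole. I step back slightly and lower.

```bash
python3 -m crank '[[0,-0.008,-0.004,0,0],[0,-0.008,-0.004,-0.008,0],[0,-0.008,-0.004,-0.015,0],[0,-0.008,-0.004,-0.015,0]]'
```

```text
time: 12.55
position: [0.6221, 0.0823, 0.0533]
tool_rot: [2.08, 2.354, 0.002]
ft_force: [-3.8, -0.3, 2.6]
grip_width: 0.158
grip_force: 25.0
```

```bash
python3 -m crank '[[0,0,0,-0.008,0],[0,0,0,-0.015,0],[0,0,0,-0.015,0]]'; python3 -m crank '[[0,0,0,-0.008,0],[0,0,0,-0.015,0],[0,0,0,-0.015,0]]'
```

```text
time: 12.92
position: [0.6213, 0.082, 0.0498]
tool_rot: [-2.08, -2.354, 0.001]
ft_force: [-5.8, -1.1, 2.7]
grip_width: 0.158
grip_force: 25.0
time: 13.3
position: [0.6211, 0.0821, 0.0466]
tool_rot: [-2.08, -2.354, 0.001]
ft_force: [-5.5, -0.0, 2.7]
grip_width: 0.156
grip_force: 25.0
```

```bash
python3 -m crank '[[0,0,0,-0.008,0],[0,0,0,-0.012,0],[0,0,0,-0.015,0],[0,0,0,-0.015,0]]'; python3 -m crank '[[0,0,0,-0.005,0],[0,0,0,-0.008,0],[0,0,0,-0.008,0]]'
```

```text
time: 13.8
position: [0.6211, 0.0822, 0.0438]
tool_rot: [-2.08, -2.354, 0.001]
ft_force: [-5.1, -0.9, 4.6]
grip_width: 0.157
grip_force: 25.0
time: 14.18
position: [0.6212, 0.0822, 0.0429]
tool_rot: [-2.079, -2.354, 0.001]
ft_force: [-8.3, -0.5, 7.2]
grip_width: 0.162
grip_force: 25.0
```

```bash
python3 -m crank '[[0,0,0,-0.005,0],[0,0,0,-0.005,0],[0,0,0,-0.005,0]]'
```

```text
time: 14.55
position: [0.6212, 0.0823, 0.0428]
tool_rot: [-2.079, -2.353, -0.0]
ft_force: [-9.8, -0.1, 13.4]
grip_width: 0.159
grip_force: 25.0
```

It stops hard at z = 0.0428: collar on the arm. I unload, let go and back off.

```bash
python3 -m crank '[[0,0,0,0.009,0],[0.1,0,0,0.009,0],[0.25,0,0,0.009,0],[0.4,0,0,0.009,0],[0.4,0,0,0.009,0]]'; python3 -m crank '[[0.4,0,0,0,0],[0.4,0,0,0.05,0],[0.4,0,0,0.15,0],[0.4,0,0,0.3,0],[0.4,0,-0.1,0.5,0]]'; python3 -m crank '[[0.4,0,-0.25,0.1,0],[0.4,-0.1,-0.5,0.2,0],[0.4,-0.1,-0.75,0.2,0],[0.4,-0.1,-0.75,0.2,0]]'
python3 - <<'E'
from h import *
save('top','t9.png',(120,80,290,220),4.5)
E
```

```text
time: 15.18
position: [0.6231, 0.0823, 0.0434]
tool_rot: [2.078, 2.353, 0.004]
ft_force: [0.7, -0.1, -0.5]
grip_width: 0.363
grip_force: 0.0
time: 15.8
position: [0.6214, 0.0643, 0.1447]
tool_rot: [-2.076, -2.357, -0.001]
ft_force: [0.5, -0.2, -0.5]
grip_width: 0.404
grip_force: 0.0
time: 16.3
position: [0.6012, -0.0945, 0.1857]
tool_rot: [2.088, 2.342, 0.001]
ft_force: [0.2, 0.6, 1.1]
grip_width: 0.398
grip_force: 0.0
```

View pics/t9.png

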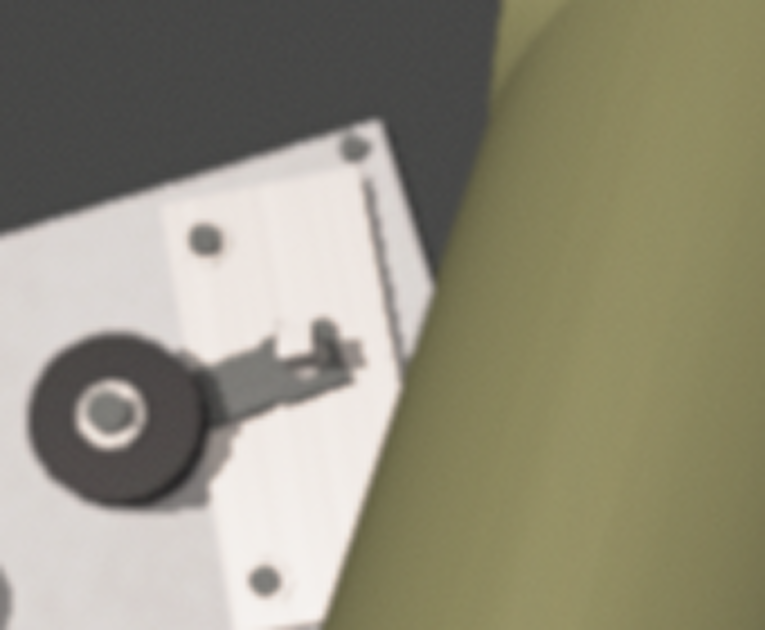

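The picture shows the pin standing in the eye at (300,345) and the arm held turned back, with the robot clear of both. Handing in.

```bash
python3 -c "
from bench import close_job
print(close_job())"
```

```text
the job is handed in; nothing more can be done
None
```

The locking pin is home in the lock plate with its collar on the arm, holding the wheel back at about 0.64 rad; the robot is clear, and the job was handed in at about 16 s (dowel and bottles were never touched).

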